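# Drive the stuck stopper out of the sloping barrel

### The arm

A 7-joint arm with a two-finger parallel gripper is mounted at the origin on the work surface. World frame = base frame: x ahead of the robot, y to its left, z up, the work surface at z = 0. Lengths are in m, angles in rad, forces in N, time in s.
With the tool pointing down it reaches from about 0.4 to 0.9 m from the base axis. Payload 5.5 kg.
Tool frame: the origin (TCP) lies midway between the tips of the shut fingers; the grasp point (between the pads) lies 19 mm behind it; z points along the fingers, y is the line along which they close (so a half turn about z gives the same grasp; the last joint's range is limited). The gripper opens to 92 mm and grips with 3 to 60 N. Pads are 19 mm wide; open, the fingers measure 130 mm over their backs; the gripper's body (75 mm by 190 mm) begins 47 mm behind the grasp point.
Start: joints at [1.39, 0.501, -0.427, 1.55, 0.221, 1.138, -0.21], TCP at [0.279, -0.587, 0.227] pointing down, gripper open.
Joint ranges: [-2.88, 2.88], [-0.31, 2.03], [-1.54, 1.56], [0.2, 2.42], [-1.41, 4.55], [0.19, 2.02], [-2.57, 2.57]. Speed limits (rad/s): [2.57, 2.57, 3.14, 3.14, 3.14, 3.14, 3.14].

### API

Orientations are given as a 3x3 rotation matrix whose columns are the frame's x, y, z axes.
In Python, from plant import ctrl gives the robot as it stands.
- The arm moves only by the tool steer_hand, called after "Call:" as name(argument=value, ...), one argument or row to a line, values as JSON. Schema: {"type":"object","properties":{"rows":{"type":"array","items":{"type":"array","items":{"type":"number"},"minItems":6,"maxItems":6},"minItems":1,"maxItems":12},"finger_gap":{"type":"number"},"squeeze":{"type":"number"},"only":{"type":"string"},"quiet":{"type":"boolean"},"lines":{"type":"string"}},"required":["rows"],"additionalProperties":false}. rows is a list of rows, 1 to 12 of them, each of 6 numbers: dx, dy, dz in shares of 0.6 m (1.0 is 0.6 m), then a rotation vector rx, ry, rz in a scale on which 1.0 is pi rad; each row is the pose to reach, as a shift and turn from the pose commanded when the call began, along the tool's axes at that moment; what a row does not reach only later rows make up. A row lasts 1/12 s, in which the tool goes at most 0.0417 m and 0.125 rad, less where a joint would pass 70% of its speed; a pose out of reach is approached as far as the arm can. finger_gap is the finger opening in m, set as the call begins (left out keeps the last). The fingers move at their own pace and stop on an object; squeeze is the grip in N (left out, the last holds). Time passes only in rows, so rows that do not move let the fingers close. The tool returns the time, the measured TCP pose, the force, the opening and the grip force at its end. only (a regular expression) keeps the lines of the reply that match it, lines (a string "A,B") keeps lines A to B, and quiet returns only ok. Shift and turn numbers lie between -1 and 1, and a call with a number outside is refused. Input that does not fit is refused with a message, and nothing moves.
- ctrl.observe(): the state, without advancing time (a new reading comes with each control period).
- ctrl.grab_frame(name): name is "scene" or "top" or "wrist"; returns a dict with "frame" (384x512x3 uint8, red, green, blue), "intrinsics" (3x3 intrinsics, pixels), "camera_from_world" (4x4, takes a point from world to camera coordinates). Camera axes: x right, y down, z forward; pixel columns grow to the right and rows downward; lengths in m; the calibration is good to about 2 mm. The wrist camera is an equidistant fisheye: a pixel r from the principal point sees the ray r / f radians off the axis. A picture is of the moment at which its call begins. There is no depth.
- ctrl.finish_job(): hands the job in; it is judged then, once.
The state is a dict: "clock": time; "joint_positions": joint angles; "qd": joint speeds; "tau": joint torques, N m; "eef_pos": TCP position; "orientation": TCP orientation; "contact_force": force on the tool from outside, world axes, zero at the start; "ft_torque": the same for the moment, N m; "width": finger opening in m; "grip_force": force on a finger pad.
Only numpy, scipy, OpenCV 4.12 (cv2) and the standard library are available. Lean on these libraries where they do the work, as an engineer would, in place of code of your own. Each camera call takes 0.05 s, during which the arm holds its last target. There are 200 camera calls.

### The job

A stopper is stuck in the lower end of the metal barrel held aslant in the stand. Take the long push rod out of the rack, slide it down the barrel from the upper mouth and push the stopper out of the bottom so that it drops into the tray and stays there, then stand the rod back in the free hole of the rack. Leave the short rod, the jar, the flask and the burner where they are, and don't touch the stopper with the fingers.

Things in the scene. Friction and masses are not known exactly. Their poses are not given: they have to be found in the camera images.
- long_rod: Push rod: steel shank 12 mm in diameter, 90 mm long, then a collar 30 mm wide, 6 mm thick, then a square black handle 18 x 18 x 50 mm; 0.15 kg. Origin at the tip's centre; z along the rod to the handle; x, y square to the handle's faces. Starts upright in one rack hole, hung by its collar: tip 10 mm, handle 106 to 156 mm above the table. A 60 N grip holds it without slip.
- short_rod: Looks like the long rod (same collar and handle) but its shank is only 40 mm long: too short to reach the stopper. Origin at the centre of its tip, z towards the handle. It stands in the other rack hole and must stay there.
- rack: White plastic rack, fixed: 70 mm (x) by 170 mm (y) and 100 mm high, open on its x sides. Its 12 mm thick top plate has two 18 mm through holes on its y axis, 90 mm apart. Below, the hole space is clear down to the 8 mm thick base plate. Origin under its centre, on the table; z up.
- hole_a (a point): Centre of the rack's hole at its y = +45 mm, level with the top face, 100 mm above the table.
- hole_b (a point): Centre of the rack's hole at its y = -45 mm, level with the top face, 100 mm above the table.
- barrel: Aluminium tube fixed aslant in the stand: 34 mm outside, 22 mm bore, 70 mm long, open at both ends. Origin: centre of its lower mouth, 60 mm above the table. z runs up the bore, leaning 30 degrees from vertical towards the stand's -x; y is level. Sprung pads in the wall, 7 to 17 mm above the lower mouth, grip the stopper; without it they leave a 19 mm passage.
- barrel_top (a point): Centre of the barrel's upper mouth (barrel z = 70 mm), 121 mm above the table.
- plug: The stopper: white plastic cylinder, 20 mm in diameter, 24 mm long, 0.03 kg. Origin: centre of its lower face; z along its axis. Starts 2 mm inside the lower mouth, its upper face 44 mm below the upper mouth. It takes 8 to 13 N to slide; after 19 mm the pads let go and it drops out. Rod tip 4 mm beyond the lower mouth surely clears it (collar then 16 mm short of the upper mouth).
- stand: Fixed stand that holds the barrel: grey base plate 185 x 130 x 8 mm, steel tray, and two 100 mm high uprights, inner faces 50 mm either side of the bore, joined to the barrel by clamp arms at mid length. Origin on the table straight below the lower mouth's centre; x points level the way the bore heads as it goes down; z up.
- tray (a point): Centre of the inner floor of the open steel tray on the stand, below and in front of the lower mouth, 11 mm above the table. The tray is 130 mm (stand x) by 96 mm (y) outside, walls 3 mm thick, rim 33 mm above the table.
- jar: Glass jar with black lid, 64 mm wide, about 75 mm high. Bystander. Origin under its centre.
- flask: Glass bottle with cork, 68 mm wide, 170 mm high. Bystander. Origin under its centre.
- burner: Squat round glass spirit burner, 72 mm wide, 60 mm high, unlit. Bystander. Origin under its centre.

How it is judged:
On the way, in this order (a step that is already met when the one before it is completed fails the run):
1. the long rod, put in by the upper mouth, presses on the stopper while it is still in the barrel (z of long_rod in the frame of barrel between 0.008 and 0.034 m and x of long_rod in the frame of barrel between -0.011 and 0.011 m and y of long_rod in the frame of barrel between -0.011 and 0.011 m and contact force between long_rod and plug above 0.5 N and z of plug in the frame of barrel above -0.017 m), for 0.05 s.
2. the stopper has dropped into the tray (x of plug in the frame of tray between -0.062 and 0.062 m and y of plug in the frame of tray between -0.045 and 0.045 m and z of plug in the frame of tray below 0.028 m), for 0.2 s.
At the end, for the whole second after the job is handed in: The stopper lies at rest inside the tray (within the walls, on the floor), and the long rod stands released in the free rack hole: tip within 7 mm of the hole's centre line, collar down on the rack (tip within 16 mm of the table), within 5 degrees of upright, at rest (all of step 2 and linear speed of each of plug, long_rod below 0.03 m/s and (horizontal distance between long_rod and hole_a below 0.007 m or horizontal distance between long_rod and hole_b below 0.007 m) and height (world z) of long_rod below 0.016 m and angle between long_rod's own z axis and vertical below 0.09 rad); the robot touches nothing.
It fails at once if the short rod is moved more than 20 mm (distance of short_rod from where it was at the start of the episode above 0.02 m).
It fails at once if the jar is moved more than 20 mm (distance of jar from where it was at the start of the episode above 0.02 m).
It fails at once if the flask is moved more than 20 mm (distance of flask from where it was at the start of the episode above 0.02 m).
It fails at once if the burner is moved more than 20 mm (distance of burner from where it was at the start of the episode above 0.02 m).
It fails at once if the fingers touch the stopper (contact force between the fingers and plug above 0.5 N).
It also fails if it takes over 58 s, if anything falls off the work surface, if the arm or the gripper's body presses on something with over 40 N, if the wrist force passes 120 N, or if a joint passes its speed limit or range.

## Working session

There is one attempt and no reset: what is moved stays moved. The work goes in short steps, Python scripts to look and compute and a tool call to move; the robot and the scene stay as the last step left them, time stands still between calls to the robot, and variables do not carry over. Pictures are saved under pics/ and viewed, at most 12 in all, crops included, and the job is handed in when it is done.

```bash
ls; mkdir -p pics
```

Run:
```python
from plant import ctrl
import cv2,numpy as np,pickle
d={}
for n in("scene","top","wrist"):
    f=ctrl.grab_frame(n); d[n]=f
    cv2.imwrite(f"pics/{n}0.png",f["frame"][:,:,::-1])
    print(n,np.round(f["intrinsics"],1).tolist(),np.round(f["camera_from_world"],4).tolist())
pickle.dump(d,open("f0.pkl","wb"))
print(ctrl.observe())
```

```text
pics
plant.py
scene [[500.1, 0.0, 252.8], [0.0, 500.1, 192.5], [0.0, 0.0, 1.0]] [[-0.6286, 0.7777, -0.0108, 0.397], [0.5285, 0.4169, -0.7395, -0.2475], [-0.5706, -0.4706, -0.6731, 1.7287], [0.0, 0.0, 0.0, 1.0]]
top [[407.1, 0.0, 256.0], [0.0, 407.1, 183.6], [0.0, 0.0, 1.0]] [[0.0032, -1.0, -0.0085, -0.0046], [-0.9907, -0.002, -0.1358, 0.6519], [0.1358, 0.0089, -0.9907, 1.1454], [0.0, 0.0, 0.0, 1.0]]
wrist [[297.3, 0.0, 260.0], [0.0, 297.3, 188.8], [0.0, 0.0, 1.0]] [[0.4305, -0.9026, -0.0012, -0.6498], [-0.8725, -0.4164, 0.2558, -0.0336], [-0.2314, -0.109, -0.9667, 0.3896], [0.0, 0.0, 0.0, 1.0]]
{'clock': 0.15, 'joint_positions': array([ 1.39018383,  0.50169862, -0.42681909,  1.55119638,  0.22078842,
        1.13829163, -0.21031276]), 'qd': array([ 0.00036472, -0.00092676, -0.00139025, -0.00228154,  0.00117699,
       -0.00033587,  0.00050825]), 'tau': array([-7.37055670e-03, -5.67097306e+01, -5.82521170e+00, -2.79449344e+01,
       -6.85795862e-02,  2.65432906e-02,  1.08827730e-04]), 'eef_pos': array([ 0.27884018, -0.58655451,  0.2258799 ]), 'orientation': array([[ 9.03116410e-01,  4.29395390e-01, -5.90964626e-04],
       [ 4.29395789e-01, -9.03115279e-01,  1.43166999e-03],
       [ 8.10433119e-05, -1.54672239e-03, -9.99998801e-01]]), 'contact_force': array([-0.50275848,  0.44142264, -0.54895742]), 'ft_torque': array([ 0.00677948,  0.02329857, -0.07866549]), 'grip_force': 0.0, 'width': 0.09172726828386565}
```

View pics/scene0.png

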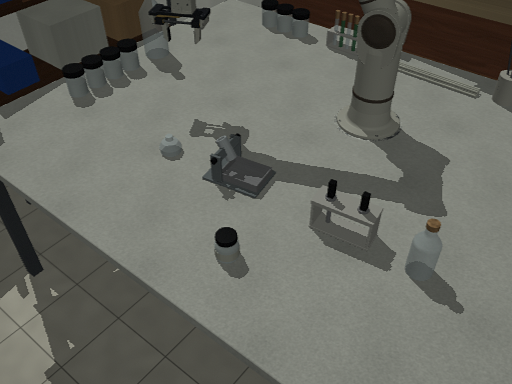

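View pics/top0.png

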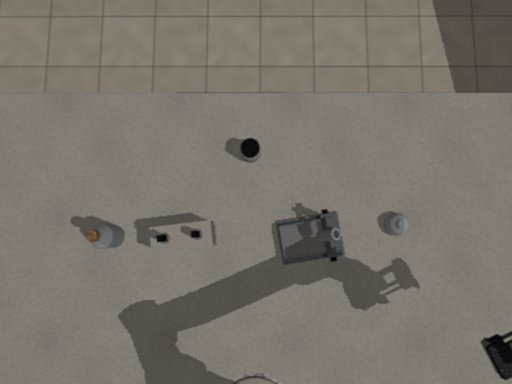

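The scene view shows the rack with two black handles at (332,188) and (365,201), and the slanted barrel at about (228,150). In the top view the handles are at (162,238) and (196,234), the tray at (303,240) and the upper mouth at (336,234). Next I'll zoom in to tell the rods apart.

Run:
```python
import cv2,pickle,numpy as np
d=pickle.load(open("f0.pkl","rb"))
s=d["scene"]["frame"][:,:,::-1];t=d["top"]["frame"][:,:,::-1]
R=lambda i,x,y,w,h:cv2.resize(i[y:y+h,x:x+w],(400,300),interpolation=cv2.INTER_CUBIC)
g=np.vstack([np.hstack([R(s,300,170,100,75),R(s,190,125,100,75)]),np.hstack([R(t,130,195,100,75),R(t,265,200,100,75)])])
g=cv2.convertScaleAbs(g,alpha=1.5,beta=10)
cv2.imwrite("pics/crop0.png",g)
```

```text
(no output)
```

View pics/crop0.png

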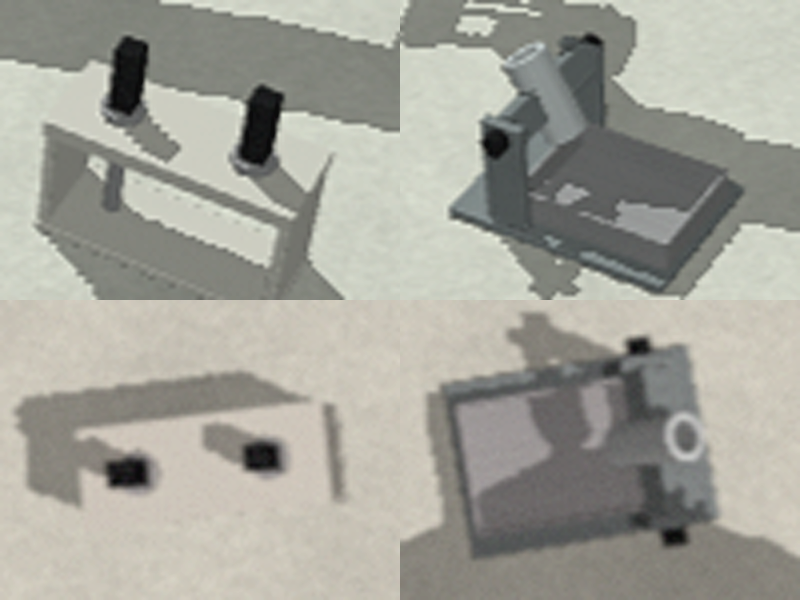

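The long rod is the left one in the scene view, at (332,188): its shank can be seen reaching down to the base at about (328,218). In the top view it is the handle at (196,234). The barrel's mouth ring is at (336,234) in the top view, with the clamp knobs at about (325,212) and (334,259).

Create h.py:
```python
import numpy as np,cv2
from scipy.spatial.transform import Rotation as Ro
def ray(f,uv,fish=False):
    K=f["intrinsics"];T=f["camera_from_world"]
    p=np.array([(uv[0]-K[0,2])/K[0,0],(uv[1]-K[1,2])/K[1,1]])
    if fish:
        th=np.linalg.norm(p); d=np.r_[p/th*np.sin(th),np.cos(th)]
    else: d=np.r_[p,1]
    R=T[:3,:3]; return -R.T@T[:3,3], R.T@(d/np.linalg.norm(d))
def plane(f,uv,z,fish=False):
    o,d=ray(f,uv,fish); return o+d*(z-o[2])/d[2]
def tri(rays):
    A=np.zeros((3,3));b=np.zeros(3)
    for o,d in rays:
        P=np.eye(3)-np.outer(d,d);A+=P;b+=P@o
    x=np.linalg.solve(A,b)
    return x,[float(np.linalg.norm(np.cross(x-o,d))) for o,d in rays]
def proj(f,p,fish=False):
    K=f["intrinsics"];q=f["camera_from_world"]@np.r_[p,1];q=q[:3]
    if fish:
        r=np.hypot(q[0],q[1]);th=np.arctan2(r,q[2]);m=q[:2]/r*th
    else: m=q[:2]/q[2]
    return m*[K[0,0],K[1,1]]+K[:2,2]
def blobs(mask,box,amin=5):
    x,y,w,h=box;n,l,s,c=cv2.connectedComponentsWithStats(mask[y:y+h,x:x+w].astype(np.uint8))
    return [(c[i]+[x,y],int(s[i,4])) for i in range(1,n) if s[i,4]>=amin]
def delta(obs,pos,R):
    "tool-axes shift and rotvec from measured pose to target"
    R0=obs["orientation"]
    return np.round(R0.T@(np.array(pos)-obs["eef_pos"]),4),np.round(Ro.from_matrix(R0.T@R).as_rotvec(),4)
```

Run:
```python
import pickle;from h import *
d=pickle.load(open("f0.pkl","rb"));S,T=d["scene"],d["top"]
g=lambda f:f["frame"].max(2)
np.set_printoptions(precision=4,suppress=True)
for n,f,bx in(("top",T,[(150,220,60,30),(310,205,40,60)]),("scene",S,[(315,175,65,45),(205,128,40,45)])):
    for b in bx: print(n,[(c.round(1).tolist(),a) for c,a in blobs(g(f)<40,b)])
# ring in top
m=(g(T)>110);x,y,w,h=322,222,28,26
print("ring",g(T)[y:y+h:1,x:x+w].tolist().__len__(),[(c.round(1).tolist(),a) for c,a in blobs(m,(x,y,w,h))])
for th in(90,100,120,130,140):
    ys,xs=np.nonzero(g(T)[y:y+h,x:x+w]>th); print(th,len(xs),xs.mean()+x,ys.mean()+y,xs.min()+x,xs.max()+x,ys.min()+y,ys.max()+y)
```

```text
top [([194.8, 233.6], 48), ([161.7, 237.6], 53)]
top [([324.0, 211.5], 18), ([317.5, 216.8], 12), ([322.9, 222.1], 10), ([326.5, 250.7], 39), ([333.2, 258.4], 26)]
scene [([331.6, 188.5], 143), ([364.8, 201.0], 144)]
scene [([237.6, 134.7], 11), ([213.6, 160.3], 43)]
ring 26 [([343.9, 233.2], 252)]
90 307 342.77198697068405 233.50488599348535 331 349 222 247
100 279 343.3333333333333 233.32258064516128 332 349 222 247
120 213 345.0422535211268 233.09859154929578 334 349 222 247
130 9 344.55555555555554 229.22222222222223 342 349 222 241<stdin>:11: RuntimeWarning: Mean of empty slice.
  ret = ret.dtype.type(ret / rcount)
Traceback (most recent call last):
ValueError: zero-size array to reduction operation minimum which has no identity
```

Run:
```python
import pickle;from h import *
d=pickle.load(open("f0.pkl","rb"));S,T=d["scene"],d["top"]
np.set_printoptions(precision=4,suppress=True)
def P(n,t,s):
    r=tri([ray(T,t),ray(S,s)]);print(n,r[0],np.round(r[1],4));return r[0]
a=P("long",(194.8,233.6),(331.6,188.5));b=P("short",(161.7,237.6),(364.8,201.0))
print("sep",np.linalg.norm((a-b)[:2]),"rack yaw",np.degrees(np.arctan2(*(b-a)[:2][::-1])))
k1=P("knobfar",(324,211.5),(213.6,160.3));k2=P("knobnear",(333.2,258.4),(237.6,134.7))
print((k1+k2)/2,np.linalg.norm(k1-k2))
m=plane(T,(335.9,233.9),.121);print("ring",m)
# scene ring approx crop(523,55)
P("ring",(335.9,233.9),(190+123/4-.4,125+55/4-.4))
yy=(k1-k2)[:2];print("stand x yaw",np.degrees(np.arctan2(yy[1],yy[0]))+90)
# long handle mid predicted height .131
```

```text
long [0.5052 0.1591 0.1299] [0.0003 0.0003]
short [0.4939 0.248  0.1296] [0.0004 0.0004]
sep 0.08961319689814735 rack yaw 97.21804288950129
knobfar [ 0.5683 -0.1936  0.0873] [0.0008 0.0008]
knobnear [ 0.4393 -0.2138  0.0956] [0.0005 0.0005]
[ 0.5038 -0.2037  0.0914] 0.1308288211800782
ring [ 0.5055 -0.2184  0.121 ]
ring [ 0.5063 -0.2201  0.1173] [0.0013 0.0013]
stand x yaw 98.89124978243775
```

Triangulated heights and spacing match the given sizes: handles at z ≈ 0.130 (expected 0.131) and 89.6 mm apart, bore middle at 0.091 (expected 0.090). I'll fly over the barrel first for a wrist picture, then go on to the rod.

Run:
```python
from plant import ctrl;from h import *
o=ctrl.observe();yaw=np.radians(7.2);c,s=np.cos(yaw),np.sin(yaw)
R=np.array([[c,s,0],[s,-c,0],[0,0,-1]])
print(delta(o,[.47,-.22,.26],R),delta(o,[.47,.159,.26],R))
f=ctrl.grab_frame("wrist");T=f["camera_from_world"];cp=-T[:3,:3].T@T[:3,3]
print(o["orientation"].T@(cp-o["eef_pos"]),o["orientation"].T@T[2,:3])
```

```text
(array([ 0.33  , -0.249 , -0.0337]), array([-1.500e-03,  2.000e-04,  3.182e-01])) (array([ 0.4928, -0.5913, -0.0332]), array([-1.500e-03,  2.000e-04,  3.182e-01]))
[ 0.06800511  0.00058602 -0.15872832] [-2.55861229e-01  8.55978535e-04  9.66713142e-01]
```

The rows are not in the units I measure in: shifts go in shares of 0.6 m and turns go in shares of pi rad. I convert before sending: 0.33 m / 0.6 = 0.55, 0.297 m / 0.6 = 0.495, 0.318 rad / 3.1416 = 0.1012.

Call:
steer_hand(
  rows=[
    [0.055, -0.0417, -0.0333, 0, 0, 0.0191],
    [0.11, -0.0833, -0.0567, 0, 0, 0.0382],
    [0.1667, -0.125, -0.0567, 0, 0, 0.0573],
    [0.22, -0.1667, -0.0567, 0, 0, 0.0764],
    [0.275, -0.2083, -0.0567, 0, 0, 0.0955],
    [0.33, -0.25, -0.0567, 0, 0, 0.1012],
    [0.385, -0.29, -0.0567, 0, 0, 0.1012],
    [0.44, -0.3333, -0.0567, 0, 0, 0.1012],
    [0.495, -0.3733, -0.0567, 0, 0, 0.1012],
    [0.55, -0.415, -0.0567, 0, 0, 0.1012],
    [0.55, -0.415, -0.0567, 0, 0, 0.1012],
    [0.55, -0.415, -0.0567, 0, 0, 0.1012],
  ],
)

```text
clock: 1.2
eef_pos: [0.4718, -0.2167, 0.261]
orientation: [[0.991, 0.133, 0.001], [0.133, -0.991, 0.001], [0.001, -0.0, -1.0]]
contact_force: [-0.6, -0.6, -0.5]
width: 0.0918
grip_force: 0.0
```

Run:
```python
from plant import ctrl;from h import *;import pickle
f=ctrl.grab_frame("wrist");pickle.dump(f,open("wb.pkl","wb"));o=ctrl.observe();print(o["eef_pos"],o["orientation"][:,0])
print(proj(f,[.506,-.2195,.121],True))
cv2.imwrite("pics/wb.png",f["frame"][:,:,::-1])
```

```text
[ 0.47055294 -0.21946921  0.26075297] [ 9.91689797e-01  1.28651909e-01 -1.78642829e-04]
[266.31456869 146.3974863 ]
```

View pics/wb.png

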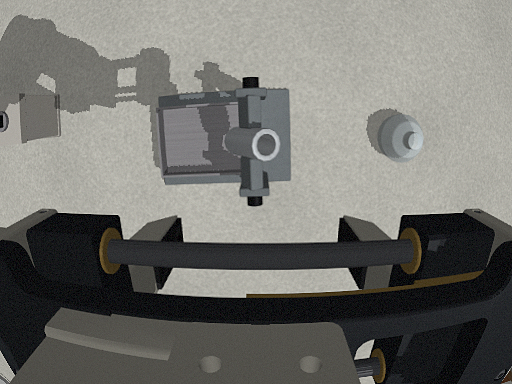

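The wrist view shows the upper mouth ring at about (265,145), against a predicted (266,146), with the knobs at (251,82) and (255,200). I'll fit the ring and get the stand's yaw from the knobs.

Run:
```python
import pickle;from h import *
f=pickle.load(open("wb.pkl","rb"));d=pickle.load(open("f0.pkl","rb"));T=d["top"]
g=f["frame"].max(2);m=(g>150).astype(np.uint8)
x,y,w,h=244,126,42,40
n,l,s,c=cv2.connectedComponentsWithStats(m[y:y+h,x:x+w]);print(s[1:,4],c[1:]+[x,y])
cs,hi=cv2.findContours(m[y:y+h,x:x+w],cv2.RETR_CCOMP,cv2.CHAIN_APPROX_NONE)
for q,hh in zip(cs,hi[0]):
    if len(q)>20:
        e=cv2.fitEllipse(q);uv=np.array(e[0])+[x,y];print("hole" if hh[3]>=0 else "outer",len(q),uv,e[1],plane(f,uv,.121,True)); 
for b in((238,72,26,18),(240,192,28,18)): print([(c.round(1).tolist(),a) for c,a in blobs(g<40,b)])
k1=plane(f,(250.9,82),.091,True);k2=plane(f,(254.7,200.5),.091,True);print(k1,k2,np.degrees(np.arctan2(*(k1-k2)[:2][::-1]))+90)
# tray rim long edges: dark base edges via lines
e=cv2.Canny(g,60,150)[85:190,150:300]
for L in cv2.HoughLinesP(e,1,np.pi/360,30,minLineLength=40,maxLineGap=5)[:,0]: print(L+[150,85,150,85])
```

```text
[359] [[265.37883008 144.38440111]]
outer 83 [265.56669235 144.41583443] (26.77787208557129, 31.17664337158203) [ 0.50789548 -0.21847676  0.121     ]
hole 61 [265.77950859 144.44603157] (20.074892044067383, 23.367570877075195) [ 0.50789415 -0.21869339  0.121     ]
[([250.0, 82.0], 156)]
[([254.3, 200.9], 116)]
[ 0.5712722  -0.19428408  0.091     ] [ 0.43881263 -0.21598129  0.091     ] 99.3025804786454
[195 184 240 182]
[290 120 291 178]
[197  92 241  89]
[157 107 161 163]
[164 126 168 177]
```

To row units: -0.379 m / 0.6 = -0.6317, -0.342 m / 0.6 = -0.57.

Call:
steer_hand(
  rows=[
    [0.0033, -0.0633, 0, 0, 0, 0],
    [0.0067, -0.1267, 0, 0, 0, 0],
    [0.01, -0.19, 0, 0, 0, 0],
    [0.0133, -0.2533, 0, 0, 0, 0],
    [0.0167, -0.3167, 0, 0, 0, 0],
    [0.02, -0.38, 0, 0, 0, 0],
    [0.0233, -0.4433, 0, 0, 0, 0],
    [0.0267, -0.5067, 0, 0, 0, 0],
    [0.03, -0.57, 0, 0, 0, 0],
    [0.0317, -0.6317, 0, 0, 0, 0],
    [0.0317, -0.6317, 0, 0, 0, 0],
    [0.0317, -0.6317, 0, 0, 0, 0],
  ],
  finger_gap=0.06,
)

```text
clock: 2.25
eef_pos: [0.4416, 0.1584, 0.2607]
orientation: [[0.992, 0.128, -0.0], [0.128, -0.992, 0.0], [-0.0, -0.0, -1.0]]
contact_force: [0.1, -0.3, -0.7]
width: 0.0601
grip_force: 0.0
```

Run:
```python
from plant import ctrl;from h import *;import pickle
f=ctrl.grab_frame("wrist");pickle.dump(f,open("wr.pkl","wb"));o=ctrl.observe();print(o["eef_pos"],o["orientation"][:,0])
print(proj(f,[.505,.159,.156],True))
cv2.imwrite("pics/wr.png",f["frame"][:,:,::-1])
```

```text
[0.44192027 0.15658756 0.26048039] [ 9.92212049e-01  1.24559141e-01 -5.20219542e-04]
[267.53875822 117.87797733]
```

View pics/wr.png

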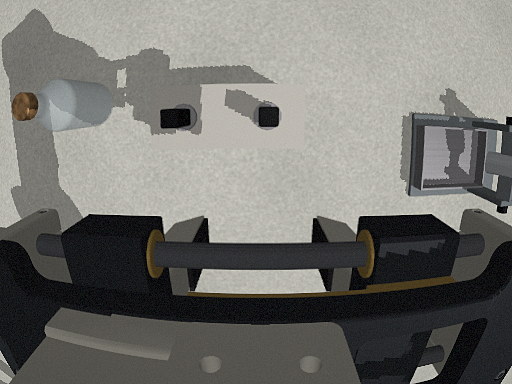

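The long rod's handle is at (268,117), square with the rack and with the image. The short rod is at (175,118). I'll measure its centre and yaw, then work out the approach.

Run:
```python
import pickle;from h import *;from plant import ctrl
f=pickle.load(open("wr.pkl","rb"));g=f["frame"].max(2)
x,y,w,h=250,98,36,38
m=(g[y:y+h,x:x+w]<45).astype(np.uint8);cs,_=cv2.findContours(m,0,cv2.CHAIN_APPROX_NONE);q=max(cs,key=len)
r=cv2.minAreaRect(q);bx=cv2.boxPoints(r)+[x,y];print(r,bx.tolist());P=np.array([plane(f,b,.156,True)[:2] for b in bx]);print(P,np.linalg.norm(np.diff(P,axis=0),axis=1),P.mean(0))
e=P-np.roll(P,1,0);print("yaws",np.degrees(np.arctan2(e[:,1],e[:,0]))%90)
ctr=np.array([.505,.159]);o=ctrl.observe()
print(delta(o,[*ctr,.20],o["orientation"]),delta(o,[*ctr,.113],o["orientation"]))
```

```text
((18.5, 18.5), (19.0, 19.0), 90.0) [[259.0, 107.0], [278.0, 107.0], [278.0, 126.0], [259.0, 126.0]]
[[0.51358074 0.16767143]
 [0.51581106 0.1511769 ]
 [0.49909968 0.14890793]
 [0.49687638 0.16550753]] [0.01664463 0.01686472 0.01674784] [0.50634196 0.15831595]
yaws [7.3810466  7.70062058 7.73202171 7.62863048]
(array([0.0629, 0.0054, 0.0605]), array([0., 0., 0.])) (array([0.063 , 0.0054, 0.1475]), array([0., 0., 0.]))
```

To row units: 0.1475 m / 0.6 = 0.2458, 0.064 m / 0.6 = 0.1067.

Call:
steer_hand(
  rows=[
    [0.0583, 0.005, 0, 0, 0, 0],
    [0.1067, 0.0108, 0, 0, 0, 0],
    [0.1067, 0.0108, 0.0583, 0, 0, 0],
    [0.1067, 0.0108, 0.1167, 0, 0, 0],
    [0.1067, 0.0108, 0.1583, 0, 0, 0],
    [0.1067, 0.0108, 0.1917, 0, 0, 0],
    [0.1067, 0.0108, 0.2183, 0, 0, 0],
    [0.1067, 0.0108, 0.235, 0, 0, 0],
    [0.1067, 0.0108, 0.2458, 0, 0, 0],
    [0.1067, 0.0108, 0.2458, 0, 0, 0],
    [0.1067, 0.0108, 0.2458, 0, 0, 0],
  ],
  finger_gap=0.06,
)

```text
clock: 3.22
eef_pos: [0.5064, 0.1587, 0.1136]
orientation: [[0.992, 0.124, 0.0], [0.124, -0.992, -0.0], [0.0, 0.0, -1.0]]
contact_force: [0.8, -0.6, 0.7]
width: 0.06
grip_force: 0.0
```

Run:
```python
from plant import ctrl
import numpy as np
for i in range(4):
    o=ctrl.observe();print(o["eef_pos"],o["contact_force"]);ctrl.grab_frame("top")
```

```text
[0.50642674 0.15869888 0.11359454] [ 0.82846234 -0.55075054  0.71847698]
[0.5066937  0.15917928 0.11408093] [0.40525694 0.86945691 1.05363864]
[0.50679991 0.1594304  0.11429356] [ 1.04810882 -0.26832539  0.41026711]
[0.50675884 0.1596112  0.11434807] [ 0.60905799 -0.95328964  0.78061454]
```

Positioned as planned. I'll close at 60 N, then lift.

Call:
steer_hand(
  rows=[
    [0, 0, 0, 0, 0, 0],
    [0, 0, 0, 0, 0, 0],
    [0, 0, 0, 0, 0, 0],
    [0, 0, 0, 0, 0, 0],
    [0, 0, 0, 0, 0, 0],
    [0, 0, 0, 0, 0, 0],
    [0, 0, 0, 0, 0, 0],
    [0, 0, 0, 0, 0, 0],
  ],
  finger_gap=0,
  squeeze=60,
)

```text
clock: 4.08
eef_pos: [0.5058, 0.1596, 0.1132]
orientation: [[0.992, 0.126, -0.0], [0.126, -0.992, -0.0], [-0.0, -0.0, -1.0]]
contact_force: [0.1, 0.2, 0.4]
width: 0.0177
grip_force: 60.0
```

Run:
```python
from plant import ctrl
import numpy as np
P=[]
for i in range(5):
    o=ctrl.observe();P.append(o["eef_pos"]);ctrl.grab_frame("top")
print(np.mean(P,0),o["orientation"],o["grip_force"],o["width"])
```

```text
[0.5058017  0.15953305 0.11320944] [[ 9.92091387e-01  1.25517640e-01 -4.45829125e-05]
 [ 1.25517639e-01 -9.92091388e-01 -9.25105154e-06]
 [-4.53914937e-05  3.58194662e-06 -9.99999999e-01]] 59.99999821186066 0.017810444420517445
```

Create goal.py:
```python
from h import *
G=np.array([.5058,.1595,.1132])
def tilt(top=(.507,-.219,.121),yaw=99.):
    a=np.radians(yaw);u=np.r_[-.5*np.cos(a),-.5*np.sin(a),np.cos(np.pi/6)]
    return np.array(top),u
def Rt(R0,u):
    z=R0[:,2];ax=np.cross(z,-u);s=np.linalg.norm(ax);return Ro.from_rotvec(ax/s*np.arctan2(s,z@-u)).as_matrix()@R0
```

Run:
```python
from plant import ctrl;from goal import *
o=ctrl.observe();o["eef_pos"]=G;t,u=tilt();R=Rt(o["orientation"],u);print(u)
for p in([.506,.16,.30],[.517,-.285,.30],t+.133*u): print(p,delta(o,p,R))
```

```text
[ 0.07821723 -0.49384417  0.8660254 ]
[0.506, 0.16, 0.3] (array([ 0.0003, -0.0005, -0.1868]), array([ 0.5233, -0.0164, -0.    ]))
[0.517, -0.285, 0.3] (array([-0.0447,  0.4424, -0.1868]), array([ 0.5233, -0.0164, -0.    ]))
[ 0.51740289 -0.28468127  0.23618138] (array([-0.0442,  0.4421, -0.123 ]), array([ 0.5233, -0.0164, -0.    ]))
```

To row units: -0.187 m / 0.6 = -0.3117, -0.145 m / 0.6 = -0.2417.

Call:
steer_hand(
  rows=[
    [0, 0, -0.0333, 0, 0, 0],
    [0, 0, -0.075, 0, 0, 0],
    [0, 0, -0.125, 0, 0, 0],
    [0, 0, -0.1833, 0, 0, 0],
    [0, 0, -0.2417, 0, 0, 0],
    [0, 0, -0.3117, 0, 0, 0],
    [0, 0, -0.3117, 0, 0, 0],
  ],
)

```text
clock: 4.92
eef_pos: [0.5094, 0.1619, 0.3078]
orientation: [[0.992, 0.126, 0.012], [0.126, -0.992, 0.003], [0.012, -0.001, -1.0]]
contact_force: [0.7, 0.6, -1.9]
width: 0.0177
grip_force: 60.0
```

Call:
steer_hand(
  rows=[
    [-0.005, 0.05, 0, 0, 0, 0],
    [-0.0108, 0.1083, 0, 0, 0, 0],
    [-0.0167, 0.1667, 0, 0, 0, 0],
    [-0.0233, 0.23, 0, 0, 0, 0],
    [-0.03, 0.2933, 0, 0.0159, 0, 0],
    [-0.0367, 0.3567, 0, 0.0477, -0.0016, 0],
    [-0.0433, 0.42, 0, 0.0796, -0.0032, 0],
    [-0.05, 0.4833, 0, 0.1114, -0.0038, 0],
    [-0.0567, 0.5467, 0, 0.1432, -0.0045, 0],
    [-0.0633, 0.61, 0, 0.1665, -0.0052, 0],
    [-0.07, 0.6733, 0, 0.1665, -0.0052, 0],
    [-0.0745, 0.7373, 0, 0.1665, -0.0052, 0],
  ],
)

```text
clock: 5.92
eef_pos: [0.5153, -0.2892, 0.2976]
orientation: [[0.992, 0.099, -0.079], [0.125, -0.86, 0.495], [-0.019, -0.501, -0.865]]
contact_force: [-0.0, 0.4, -1.0]
width: 0.0179
grip_force: 60.0
```

Run:
```python
from plant import ctrl;from goal import *;import pickle
ctrl.grab_frame("scene");ctrl.grab_frame("scene")
P=[]
D={n:ctrl.grab_frame(n) for n in("scene","top","wrist")};pickle.dump(D,open("f1.pkl","wb"))
for i in range(3): P.append(ctrl.observe()["eef_pos"]);ctrl.grab_frame("top")
o=ctrl.observe();o["eef_pos"]=p=np.mean(P,0);t,u=tilt();print(p,o["orientation"],o["grip_force"],o["width"])
print(delta(o,t+.133*u,Rt(o["orientation"],u)))
tip=p+.103*o["orientation"][:,2];print("tip",tip,{n:proj(D[n],tip,n=="wrist") for n in D})
cv2.imwrite("pics/f1.png",np.vstack([cv2.resize(D[n]["frame"][100:250,150:400,::-1],(500,300)) for n in("scene","wrist")]))
```

```text
[ 0.51718183 -0.28359961  0.29999122] [[ 0.99106075  0.10728633 -0.07929839]
 [ 0.13253861 -0.85965158  0.49338898]
 [-0.0152351  -0.49948855 -0.86618652]] 59.999706745147705 0.01783649504821494
(array([0.001 , 0.0328, 0.0547]), array([ 0.0004,  0.0011, -0.    ]))
tip [ 0.5090141  -0.23278055  0.210774  ] {'scene': array([214.97666474, 110.20824236]), 'top': array([348.48174197, 231.9884899 ]), 'wrist': array([256.24920428, 186.68592791])}
```

View pics/f1.png

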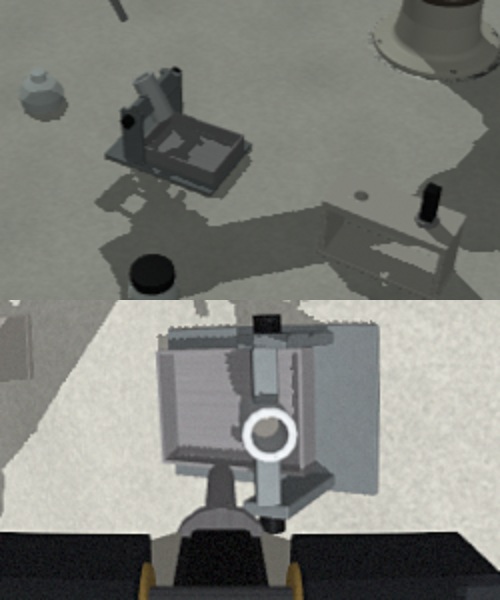

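The wrist view shows the shank's tip at about (260,186) in full-image pixels and the mouth ring at about (284,167). The ring looks round, so the tilt matches. The scene view shows the free hole, with the short rod still in place. I'll measure tip and ring in the same camera to cancel the calibration error.

Run:
```python
import pickle;from goal import *;from plant import ctrl
D=pickle.load(open("f1.pkl","rb"));f=D["wrist"];g=f["frame"].max(2)
x,y,w,h=262,142,46,48;m=(g[y:y+h,x:x+w]>205).astype(np.uint8)
cs,hi=cv2.findContours(m,cv2.RETR_CCOMP,cv2.CHAIN_APPROX_NONE)
for q,hh in zip(cs,hi[0]):
    if len(q)>25: e=cv2.fitEllipse(q);print("hole" if hh[3]>=0 else "outer",np.array(e[0])+[x,y],e[1])
np.set_printoptions(linewidth=250)
print(g[176:212:3,244:280])
```

```text
outer [284.42955399 167.18235779] (25.341407775878906, 25.859987258911133)
hole [284.52323532 167.14110947] (19.648494720458984, 20.410490036010742)
[[ 99 103 104 100  96  97  97  94  93  96  96  98  94  98  93 104  93  94  92  91  93 101  94 100  93  97  94  96  94  87 151 233 248 243 244 242]
 [ 71  74  70  74  70  75  77  74  81  75  72  80  81  81  79  81  80  79  88  95  89  89 104 104  96 104 103 100 107 105 101  98  86 110 170 221]
 [158 153 150 153 160 154 153 153 148 146 147 152 128  87  74  76  72  71  74  72  82  84  70  64  65  67  61  69  65  75  72  76  67  59 122 160]
 [133 129 131 129 133 130 132 129 136 137 104  66  66  73  72  76  73  73  75  72  76  72 113 137 132 136 138 140 145 130 116 109  92  67 116 162]
 [208 209 201 164 159 176 157 150 155 113  68  69  75  77  75  76  74  70  76  74  77  65  76 113 137 130 134 130 129 126 132 138 127  75 110 159]
 [216 210 209 211 220 219 217 218 233 170  59  73  74  77  70  78  71  78  72  78  75  73  55 167 222 216 207 201 195 199 205 208 174  84 104 161]
 [211 211 210 204 214 216 215 221 211 143  59  75  78  77  70  77  75  77  78  75  74  70  56 147 209 219 210 207 216 221 223 222 212 136  93 160]
 [211 211 213 213 214 211 215 218 186 110  63  74  75  76  79  75  77  78  75  80  77  67  59 113 199 223 214 208 218 214 214 224 198 102  97 157]
 [215 211 206 207 215 216 212 216 167  73  67  76  77  75  80  75  78  72  79  73  77  73  66  86 184 227 222 192 131  88  70  54  55  46  98 157]
 [212 213 218 220 227 195 151 133  99  76  70  75  78  81  73  76  74  75  73  71  73  77  73  65 113 144 150 127 124 136 125 126 127 134 122 129]
 [228 208 131  68  67  83 103 107 114 115 114 110 112 111 107 107 114 107 110 107 106 107 107 113 113 111 109  96  77  70  86 125 130 127 130 131]
 [ 65  87 106 111 110 107 105 107 111 108 104 106 108 104 110 109 110 102 109 105 104 104 107 112 106 110 109 104 103 106 105  91  69  84 134 110]]
```

Run:
```python
import pickle;from goal import *
D=pickle.load(open("f1.pkl","rb"));f=D["wrist"]
p=np.array([.5172,-.2836,.3]);t,u=tilt();R=np.array([[.99106,.10729,-.0793],[.13254,-.85965,.49339],[-.01524,-.49949,-.86619]])
def at(uv,zt):
    o,d=ray(f,uv,True);o=R.T@(o-p);d=R.T@d;return o+d*(zt-o[2])/d[2]
zt=(R.T@(t-p))[2]
print("ring pred",proj(f,t,True),R.T@(t-p))
print("ring seen",at((284.5,167.2),zt),"tip",at((260,188.3),.103),at((256.2,186.7),.103))
# depth check by size: outer dia 34
a,b=at((284.5-12.8,167.2),zt),at((284.5+12.8,167.2),zt);print(np.linalg.norm(a-b))
a,b=at((253.5,191),.095),at((266.5,191),.095);print(np.linalg.norm(a-b))
```

```text
ring pred [284.70925551 167.94017035] [0.00118123 0.03278096 0.18772986]
ring seen [0.00207789 0.0325204  0.18772986] tip [-0.00155163  0.00340885  0.103     ] [-2.78337956e-05 -4.24871198e-05  1.03000000e-01]
0.030585347096886265
0.011518920549106259
```

To row units: 0.055 m / 0.6 = 0.0917, 0.031 m / 0.6 = 0.0517.

Call:
steer_hand(
  rows=[
    [0.0017, 0.025, 0, 0, 0, 0],
    [0.0033, 0.0517, 0.0167, 0, 0, 0],
    [0.0033, 0.0517, 0.0583, 0, 0, 0],
    [0.0033, 0.0517, 0.0917, 0, 0, 0],
    [0.0033, 0.0517, 0.0917, 0, 0, 0],
    [0.0033, 0.0517, 0.0917, 0, 0, 0],
    [0.0033, 0.0517, 0.0917, 0, 0, 0],
    [0.0033, 0.0517, 0.0917, 0, 0, 0],
    [0.0033, 0.0517, 0.0917, 0, 0, 0],
  ],
)

```text
clock: 7.07
eef_pos: [0.5186, -0.2853, 0.238]
orientation: [[0.992, 0.105, -0.076], [0.129, -0.861, 0.492], [-0.014, -0.498, -0.867]]
contact_force: [-0.0, -0.1, -2.4]
width: 0.0176
grip_force: 60.0
```

Run:
```python
from plant import ctrl;from goal import *;import pickle
P=[]
for i in range(3): P.append(ctrl.observe()["eef_pos"]);ctrl.grab_frame("top")
D={n:ctrl.grab_frame(n) for n in("scene","top","wrist")};pickle.dump(D,open("f2.pkl","wb"))
o=ctrl.observe();o["eef_pos"]=p=np.mean(P,0);t,u=tilt();print(p,o["orientation"])
print(delta(o,t+.133*u,Rt(o["orientation"],u)))
c=[cv2.resize(D[n]["frame"][v:v+100,h:h+100,::-1],(400,400),interpolation=cv2.INTER_CUBIC) for n,v,h in(("scene",100,180),("wrist",120,210))]
cv2.imwrite("pics/f2.png",np.hstack(c))
```

```text
[ 0.51847752 -0.28514269  0.23795865] [[ 0.99146066  0.10463436 -0.07782938]
 [ 0.12950002 -0.86022774  0.49319162]
 [-0.01534621 -0.49905899 -0.86643212]]
(array([-0.001 ,  0.0004,  0.0019]), array([ 0.0008, -0.0003, -0.    ]))
```

View pics/f2.png

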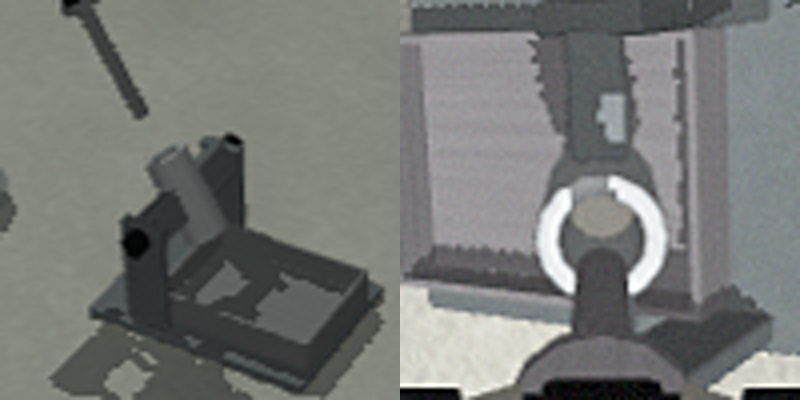

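In the wrist crop the shank and the mouth ring share a column (≈260.6), and the tip is about 1 mm short in tool x. The scene view has the rod in line with the barrel to about 2 mm, which fits the 5 mm clearance. I'll insert it in stages, watching the force.

To row units: 0.05 m / 0.6 = 0.0833, 0.01 m / 0.6 = 0.0167.

Call:
steer_hand(
  rows=[
    [0.0017, 0, 0.0167, 0, 0, 0],
    [0.0017, 0, 0.0333, 0, 0, 0],
    [0.0017, 0, 0.05, 0, 0, 0],
    [0.0017, 0, 0.0617, 0, 0, 0],
    [0.0017, 0, 0.0733, 0, 0, 0],
    [0.0017, 0, 0.0833, 0, 0, 0],
    [0.0017, 0, 0.0833, 0, 0, 0],
    [0.0017, 0, 0.0833, 0, 0, 0],
  ],
)

```text
clock: 8.03
eef_pos: [0.5149, -0.2592, 0.1935]
orientation: [[0.991, 0.105, -0.079], [0.13, -0.86, 0.494], [-0.016, -0.5, -0.866]]
contact_force: [0.5, 0.4, -1.3]
width: 0.0176
grip_force: 60.0
```

Call:
steer_hand(
  rows=[
    [0, 0, 0.01, 0, 0, 0],
    [0, 0, 0.02, 0, 0, 0],
    [0, 0, 0.0283, 0, 0, 0],
    [0, 0, 0.035, 0, 0, 0],
    [0, 0, 0.035, 0, 0, 0],
    [0, 0, 0.035, 0, 0, 0],
  ],
)

```text
clock: 8.53
eef_pos: [0.5132, -0.2488, 0.1753]
orientation: [[0.991, 0.105, -0.079], [0.13, -0.86, 0.494], [-0.016, -0.5, -0.866]]
contact_force: [0.9, 0.4, -1.3]
width: 0.0178
grip_force: 60.0
```

Run:
```python
from plant import ctrl;from goal import *
P=[];F=[]
for i in range(4): o=ctrl.observe();P.append(o["eef_pos"]);F.append(o["contact_force"]);ctrl.grab_frame("top")
t,u=tilt();R=o["orientation"];tip=np.mean(P,0)+.103*R[:,2]
print("tip rel mouth",R.T@(tip-t),"F tool",R.T@np.mean(F,0),R[:,2])
```

```text
tip rel mouth [ 0.00164825 -0.00067662  0.04033541] F tool [0.37770077 1.126551   1.1950049 ] [-0.077684    0.49328238 -0.86639349]
```

To row units: 0.015 m / 0.6 = 0.025, 0.013 m / 0.6 = 0.0217.

Call:
steer_hand(
  rows=[
    [0, 0, 0.005, 0, 0, 0],
    [0, 0, 0.0083, 0, 0, 0],
    [0, 0, 0.0117, 0, 0, 0],
    [0, 0, 0.015, 0, 0, 0],
    [0, 0, 0.0183, 0, 0, 0],
    [0, 0, 0.0217, 0, 0, 0],
    [0, 0, 0.025, 0, 0, 0],
    [0, 0, 0.025, 0, 0, 0],
  ],
)

```text
clock: 9.4
eef_pos: [0.513, -0.243, 0.164]
orientation: [[0.992, 0.104, -0.076], [0.128, -0.861, 0.492], [-0.014, -0.498, -0.867]]
contact_force: [-1.4, -3.9, 6.2]
width: 0.0179
grip_force: 60.0
```

Call:
steer_hand(
  rows=[
    [0, 0, 0.005, 0, 0, 0],
    [0, 0, 0.01, 0, 0, 0],
    [0, 0, 0.015, 0, 0, 0],
    [0, 0, 0.02, 0, 0, 0],
    [0, 0, 0.025, 0, 0, 0],
    [0, 0, 0.03, 0, 0, 0],
    [0, 0, 0.0333, 0, 0, 0],
    [0, 0, 0.0333, 0, 0, 0],
    [0, 0, 0.0333, 0, 0, 0],
    [0, 0, 0.0333, 0, 0, 0],
  ],
)

```text
clock: 10.23
eef_pos: [0.5107, -0.2317, 0.1452]
orientation: [[0.991, 0.105, -0.078], [0.13, -0.86, 0.494], [-0.016, -0.5, -0.866]]
contact_force: [-0.4, -0.6, -2.0]
width: 0.0177
grip_force: 60.0
```

Run:
```python
from plant import ctrl;from goal import *
P=[];F=[]
for i in range(4): o=ctrl.observe();P.append(o["eef_pos"]);F.append(o["contact_force"]);f=ctrl.grab_frame("top")
t,u=tilt();R=o["orientation"];tip=np.mean(P,0)+.103*R[:,2]
print("tip rel mouth",R.T@(tip-t),"F tool",R.T@np.mean(F,0))
s=ctrl.grab_frame("scene");c=[cv2.resize(a["frame"][v:v+80,h:h+100,::-1],(400,320),interpolation=cv2.INTER_CUBIC) for a,v,h in((s,120,190),(f,195,260))]
cv2.imwrite("pics/f3.png",cv2.convertScaleAbs(np.hstack(c),alpha=1.6))
```

```text
tip rel mouth [ 0.00165325 -0.00068204  0.07533855] F tool [0.14296162 0.64863575 1.31778788]
```

View pics/f3.png

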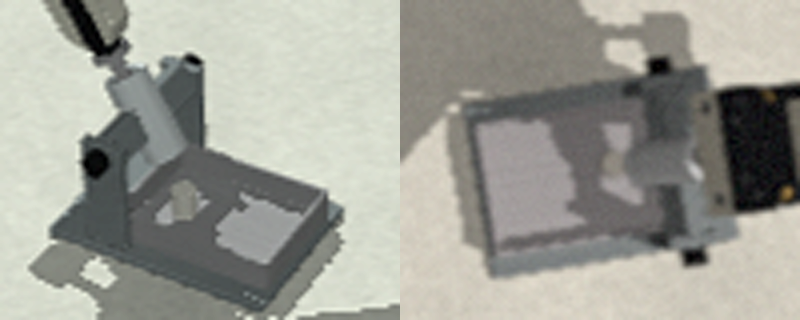

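The stopper lies in the tray, at about (235,170) in the scene and (413,235)-crop in the top view; the push force rose to about 8 N and then dropped. I'll retract along the bore.

To row units: -0.165 m / 0.6 = -0.275, -0.145 m / 0.6 = -0.2417.

Call:
steer_hand(
  rows=[
    [0, 0, -0.0167, 0, 0, 0],
    [0, 0, -0.0417, 0, 0, 0],
    [0, 0, -0.075, 0, 0, 0],
    [0, 0, -0.1083, 0, 0, 0],
    [0, 0, -0.1417, 0, 0, 0],
    [0, 0, -0.175, 0, 0, 0],
    [0, 0, -0.2083, 0, 0, 0],
    [0, 0, -0.2417, 0, 0, 0],
    [0, 0, -0.275, 0, 0, 0],
    [0, 0, -0.275, 0, 0, 0],
    [0, 0, -0.275, 0, 0, 0],
  ],
)

```text
clock: 11.4
eef_pos: [0.524, -0.314, 0.289]
orientation: [[0.992, 0.105, -0.076], [0.129, -0.861, 0.492], [-0.014, -0.498, -0.867]]
contact_force: [0.1, 0.3, -2.4]
width: 0.0177
grip_force: 60.0
```

Run:
```python
from plant import ctrl;from goal import *
P=[]
for i in range(4): o=ctrl.observe();P.append(o["eef_pos"]);f=ctrl.grab_frame("top")
o["eef_pos"]=p=np.mean(P,0);print(p,o["contact_force"])
c,s=.992091,.125518;RG=np.array([[c,s,0],[s,-c,0],[0,0,-1]])
for q in([.5174,-.2847,.30],G+[0,0,.187],G+[0,0,.11]): print(delta(o,q,RG))
```

```text
[ 0.52334003 -0.3128722   0.28779311] [-0.00526844  1.0990915  -1.29122524]
(array([-0.0024, -0.0309,  0.0039]), array([-0.5247,  0.0182,  0.0006]))
(array([ 0.0441, -0.4139,  0.2244]), array([-0.5247,  0.0182,  0.0006]))
(array([ 0.0455, -0.3753,  0.291 ]), array([-0.5247,  0.0182,  0.0006]))
```

To row units: -0.4139 m / 0.6 = -0.6898, 0.2244 m / 0.6 = 0.374, -0.5247 rad / 3.1416 = -0.167.

Call:
steer_hand(
  rows=[
    [0.0062, -0.0575, 0.0312, 0, 0, 0],
    [0.0123, -0.115, 0.0623, 0, 0, 0],
    [0.0183, -0.1725, 0.0935, -0.0191, 0.0006, 0],
    [0.0245, -0.23, 0.1247, -0.0414, 0.0016, 0],
    [0.0307, -0.2875, 0.1558, -0.0637, 0.0022, 0],
    [0.0367, -0.345, 0.187, -0.0859, 0.0029, 0],
    [0.0428, -0.4025, 0.2182, -0.1082, 0.0038, 0],
    [0.049, -0.46, 0.2493, -0.1305, 0.0045, 0],
    [0.0552, -0.5175, 0.2805, -0.1528, 0.0051, 0],
    [0.0613, -0.575, 0.3117, -0.167, 0.0058, 0.0002],
    [0.0675, -0.6333, 0.3433, -0.167, 0.0058, 0.0002],
    [0.0735, -0.6898, 0.374, -0.167, 0.0058, 0.0002],
  ],
)

```text
clock: 12.6
eef_pos: [0.5041, 0.1627, 0.2996]
orientation: [[0.992, 0.128, 0.001], [0.128, -0.992, -0.002], [0.001, 0.003, -1.0]]
contact_force: [1.0, -0.4, -2.6]
width: 0.0175
grip_force: 60.0
```

Call:
steer_hand(
  rows=[
    [0, 0, 0, 0, 0, 0],
    [0, 0, 0, 0, 0, 0],
    [0, 0, 0, 0, 0, 0],
    [0, 0, 0, 0, 0, 0],
  ],
)

```text
clock: 12.93
eef_pos: [0.5061, 0.1576, 0.299]
orientation: [[0.992, 0.123, 0.0], [0.123, -0.992, -0.003], [-0.0, 0.003, -1.0]]
contact_force: [0.8, 0.0, -0.8]
width: 0.0172
grip_force: 60.0
```

Run:
```python
from plant import ctrl;from goal import *;import pickle
P=[]
for i in range(5): o=ctrl.observe();P.append(o["eef_pos"]);f=ctrl.grab_frame("top")
o["eef_pos"]=p=np.mean(P,0);print(p,o["orientation"])
c,s=.992091,.125518;RG=np.array([[c,s,0],[s,-c,0],[0,0,-1]])
for q in(G+[0,0,.10],G): print(delta(o,q,RG))
w=ctrl.grab_frame("wrist");s=ctrl.grab_frame("scene");pickle.dump([w,s,f],open("f4.pkl","wb"))
cs=[cv2.resize(a["frame"][v:v+75,h:h+100,::-1],(400,300),interpolation=cv2.INTER_CUBIC) for a,v,h in((w,130,210),(s,145,290))]
cv2.imwrite("pics/f4.png",np.hstack(cs))
```

```text
[0.50646487 0.15745896 0.29932969] [[ 0.99254036  0.12190817  0.00142693]
 [ 0.1219107  -0.99253936 -0.00184477]
 [ 0.00119139  0.00200497 -0.99999728]]
(array([-0.0005, -0.0023,  0.0861]), array([ 0.002 , -0.0012, -0.0036]))
(array([-0.0006, -0.0025,  0.1861]), array([ 0.002 , -0.0012, -0.0036]))
```

View pics/f4.png

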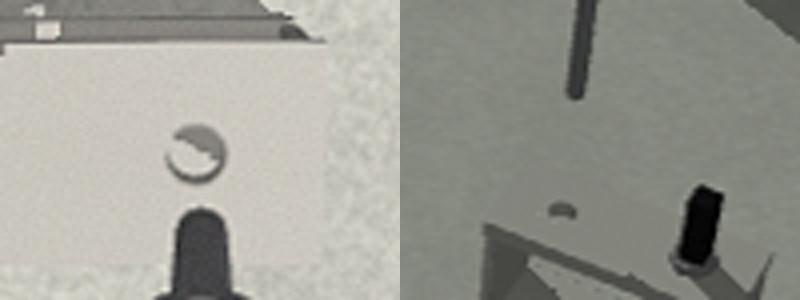

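Wrist crop: free hole at (197,154), shank at column 202, so the hole is about 1–2 mm to −y of the tool, which agrees with the saved grasp pose. I'll correct and come down to just above the hole.

The rows are not in the units I measure in: shifts go in shares of 0.6 m and turns go in shares of pi rad. I convert before sending: 0.083 m / 0.6 = 0.1383, 0.078 m / 0.6 = 0.13, -0.0036 rad / 3.1416 = -0.0011.

Call:
steer_hand(
  rows=[
    [-0.0008, -0.0033, 0.0333, 0.0006, -0.0004, -0.0011],
    [-0.0008, -0.0033, 0.075, 0.0006, -0.0004, -0.0011],
    [-0.0008, -0.0033, 0.1083, 0.0006, -0.0004, -0.0011],
    [-0.0008, -0.0033, 0.13, 0.0006, -0.0004, -0.0011],
    [-0.0008, -0.0033, 0.1383, 0.0006, -0.0004, -0.0011],
    [-0.0008, -0.0033, 0.1383, 0.0006, -0.0004, -0.0011],
    [-0.0008, -0.0033, 0.1383, 0.0006, -0.0004, -0.0011],
    [-0.0008, -0.0033, 0.1383, 0.0006, -0.0004, -0.0011],
    [-0.0008, -0.0033, 0.1383, 0.0006, -0.0004, -0.0011],
  ],
)

```text
clock: 14.03
eef_pos: [0.5067, 0.1614, 0.2181]
orientation: [[0.992, 0.128, 0.003], [0.128, -0.992, 0.001], [0.003, -0.0, -1.0]]
contact_force: [0.2, -0.0, -1.6]
width: 0.0178
grip_force: 60.0
```

Run:
```python
from plant import ctrl;from goal import *;import pickle
P=[]
for i in range(8): o=ctrl.observe();P.append(o["eef_pos"]);f=ctrl.grab_frame("top")
o["eef_pos"]=p=np.mean(P,0);print(p,np.std(P,0))
c,s=.992091,.125518;RG=np.array([[c,s,0],[s,-c,0],[0,0,-1]]);print(delta(o,G,RG))
w=ctrl.grab_frame("wrist");s=ctrl.grab_frame("scene");pickle.dump([w,s,f],open("f5.pkl","wb"))
cs=[cv2.resize(a["frame"][v:v+75,h:h+100,::-1],(400,300),interpolation=cv2.INTER_CUBIC) for a,v,h in((w,130,210),(s,145,290))]
cv2.imwrite("pics/f5.png",np.hstack(cs))
```

```text
[0.50624538 0.16113856 0.21750126] [0.00026717 0.00013357 0.00035485]
(array([-0.0007,  0.0016,  0.1043]), array([-0.0002, -0.0007,  0.0025]))
```

View pics/f5.png

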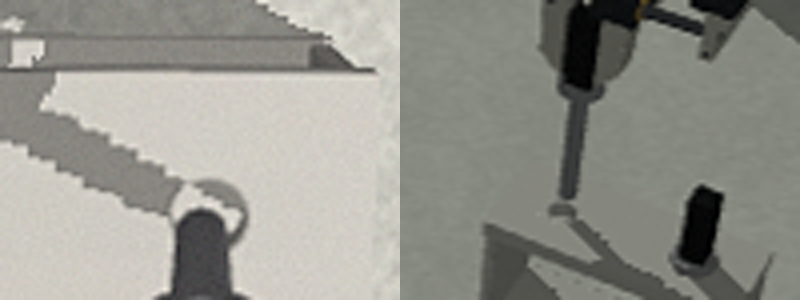

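The hole is centred on crop column ≈209 and the shank on 202, so 1.6 mm to tool +y, the same as the pose difference. I'll correct that first, then lower.

To row units: 0.03 m / 0.6 = 0.05, 0.0016 m / 0.6 = 0.0027, 0.0025 rad / 3.1416 = 0.0008.

Call:
steer_hand(
  rows=[
    [0, 0.0027, 0, 0, 0, 0.0008],
    [0, 0.0027, 0, 0, 0, 0.0008],
    [0, 0.0027, 0.0083, 0, 0, 0.0008],
    [0, 0.0027, 0.0167, 0, 0, 0.0008],
    [0, 0.0027, 0.025, 0, 0, 0.0008],
    [0, 0.0027, 0.0333, 0, 0, 0.0008],
    [0, 0.0027, 0.0417, 0, 0, 0.0008],
    [0, 0.0027, 0.05, 0, 0, 0.0008],
    [0, 0.0027, 0.05, 0, 0, 0.0008],
  ],
)

```text
clock: 15.28
eef_pos: [0.5053, 0.1591, 0.1855]
orientation: [[0.992, 0.126, -0.002], [0.126, -0.992, -0.0], [-0.002, -0.0, -1.0]]
contact_force: [-0.5, 0.7, -1.6]
width: 0.0178
grip_force: 60.0
```

Run:
```python
from plant import ctrl;from goal import *
P=[];F=[]
for i in range(6): o=ctrl.observe();P.append(o["eef_pos"]);F.append(o["contact_force"]);f=ctrl.grab_frame("top")
o["eef_pos"]=p=np.mean(P,0);print(p,np.mean(F,0))
c,s=.992091,.125518;RG=np.array([[c,s,0],[s,-c,0],[0,0,-1]]);print(delta(o,G,RG))
```

```text
[0.50586724 0.15942714 0.18650601] [-0.21980202  0.24828142 -1.62601367]
(array([-0.0001, -0.0001,  0.0733]), array([-0.0004, -0.001 ,  0.0001]))
```

To row units: 0.073 m / 0.6 = 0.1217, 0.0715 m / 0.6 = 0.1192.

Call:
steer_hand(
  rows=[
    [0, 0, 0.0167, 0, 0, 0],
    [0, 0, 0.0367, 0, 0, 0],
    [0, 0, 0.0567, 0, 0, 0],
    [0, 0, 0.0767, 0, 0, 0],
    [0, 0, 0.0933, 0, 0, 0],
    [0, 0, 0.1067, 0, 0, 0],
    [0, 0, 0.115, 0, 0, 0],
    [0, 0, 0.1192, 0, 0, 0],
    [0, 0, 0.1217, 0, 0, 0],
    [0, 0, 0.1217, 0, 0, 0],
    [0, 0, 0.1217, 0, 0, 0],
  ],
)

```text
clock: 16.5
eef_pos: [0.5064, 0.1596, 0.1142]
orientation: [[0.992, 0.126, 0.001], [0.126, -0.992, 0.001], [0.001, -0.0, -1.0]]
contact_force: [-0.3, 0.5, -0.6]
width: 0.0176
grip_force: 60.0
```

Run:
```python
from plant import ctrl;from goal import *
P=[];F=[]
for i in range(5): o=ctrl.observe();P.append(o["eef_pos"]);F.append(o["contact_force"]);f=ctrl.grab_frame("top")
print(np.mean(P,0),np.mean(F,0))
```

```text
[0.50645907 0.15956702 0.11429921] [-0.06383548  0.02822015 -1.62681476]
```

To row units: 0.001 m / 0.6 = 0.0017, 0.0005 m / 0.6 = 0.0008.

Call:
steer_hand(
  rows=[
    [0, 0, 0.0008, 0, 0, 0],
    [0, 0, 0.0017, 0, 0, 0],
    [0, 0, 0.0017, 0, 0, 0],
    [0, 0, 0.0017, 0, 0, 0],
  ],
)

```text
clock: 17.08
eef_pos: [0.5063, 0.1594, 0.1132]
orientation: [[0.992, 0.125, 0.001], [0.125, -0.992, 0.0], [0.001, -0.0, -1.0]]
contact_force: [-0.7, -1.5, 3.6]
width: 0.0178
grip_force: 60.0
```

Call:
steer_hand(
  rows=[
    [0, 0, 0, 0, 0, 0],
    [0, 0, 0, 0, 0, 0],
    [0, 0, 0, 0, 0, 0],
    [0, 0, 0, 0, 0, 0],
    [0, 0, 0, 0, 0, 0],
    [0, 0, 0, 0, 0, 0],
    [0, 0, 0, 0, 0, 0],
    [0, 0, 0, 0, 0, 0],
  ],
  finger_gap=0.06,
)

```text
clock: 17.75
eef_pos: [0.506, 0.1595, 0.1128]
orientation: [[0.992, 0.126, 0.0], [0.126, -0.992, 0.0], [0.0, -0.0, -1.0]]
contact_force: [-0.3, 0.3, 0.6]
width: 0.0598
grip_force: 0.0
```

Call:
steer_hand(
  rows=[
    [0, 0, -0.0167, 0, 0, 0],
    [0, 0, -0.05, 0, 0, 0],
    [0, 0, -0.1, 0, 0, 0],
    [0, 0, -0.1583, 0, 0, 0],
    [0, 0, -0.2167, 0, 0, 0],
    [-0.05, 0, -0.25, 0, 0, 0],
    [-0.1083, 0, -0.25, 0, 0, 0],
    [-0.1083, 0, -0.25, 0, 0, 0],
    [-0.1083, 0, -0.25, 0, 0, 0],
  ],
)

```text
clock: 18.5
eef_pos: [0.4403, 0.1508, 0.2637]
orientation: [[0.992, 0.126, 0.002], [0.126, -0.992, -0.002], [0.002, 0.003, -1.0]]
contact_force: [0.2, -0.2, 0.6]
width: 0.0601
grip_force: 0.0
```

Run:
```python
from plant import ctrl;from goal import *;import pickle
w,s,f=[ctrl.grab_frame(n) for n in("wrist","scene","top")];pickle.dump([w,s,f],open("f6.pkl","wb"))
cs=[cv2.convertScaleAbs(cv2.resize(a["frame"][v:v+75,h:h+100,::-1],(400,300),interpolation=cv2.INTER_CUBIC),alpha=q) for a,v,h,q in((w,80,210,1),(s,165,290,1.6),(s,125,190,1.6),(f,200,260,1.6))]
cv2.imwrite("pics/f6.png",np.vstack([np.hstack(cs[:2]),np.hstack(cs[2:])]))
r=tri([ray(f,blobs(f["frame"].max(2)<40,(180,220,30,30))[0][0]),ray(s,blobs(s["frame"].max(2)<30,(318,175,25,30))[0][0])]);print(r)
```

```text
(array([0.50533621, 0.15904852, 0.12902965]), [0.0001460205305708543, 0.0001460205305708759])
```

View pics/f6.png

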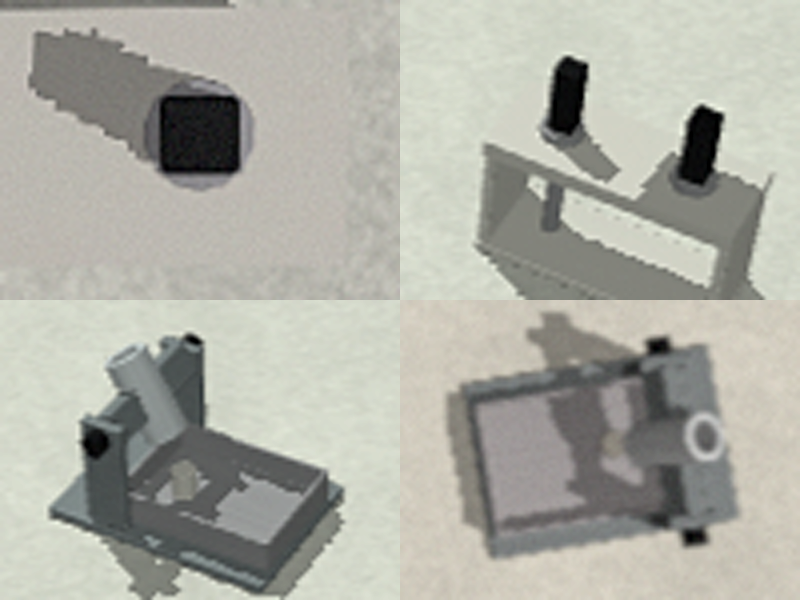

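The long rod stands upright in its hole with the collar down: its handle triangulates to (0.505, 0.159, 0.129), the same as at the start. The stopper lies in the tray, and the gripper is clear of everything.

```bash
python3 -c "
from plant import ctrl
print(ctrl.finish_job())"
```

```text
the job is handed in; nothing more can be done
None
```

I pushed the stopper out into the tray, stood the long rod back in its rack hole and handed the job in after about 19 s; the last pictures showed both in place, but the hand-in call gave no verdict.

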